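Lock the gap wheel of a strap splitter

TASK

The strap splitter's gap was backed off to strop its blade. With a fingertip against its upright handle, push the slotted wheel on top back clockwise (seen from above) until its slot faces the nose of the lock bar, then push the bar by its upright knob all the way home into the slot, so that the wheel is locked. Only push: take neither the handle nor the knob between the fingers, and leave everything else on the bench where it stands.

Things in the scene. Friction and masses are not known exactly. Their poses are not given: they have to be found in the camera images.
- splitter: bench strap splitter, dark iron casting bolted down: bed 200 (x) x 310 (y), bridge 115 x 310 across the top, flat top 134 above the bench. Origin: centre of its underside. y runs along bridge and lock bar, from bar to wheel; -x is the infeed side. On x = 0: wheel axis at y = +75, two bearing blocks of the bar (34 x 18, tops 158 above the bench) at y = -25 and -70
- gap_wheel (a joint): angle of the slotted wheel (rad) about its upright axis, positive counter-clockwise from above; at 0 the slot faces the bar (along -y of the splitter), the handle points along +y. Starts between 0.7 and 2.6, turns from -1.5 to 3.3, stays where it is left (0.1 N m of friction: 2 to 3 N at the handle)
- wheel_axis (a point): point on the wheel's axis in its flat top face, 152 above the bench. The wheel is a steel disc 120 across, 14 thick (138 to 152 above the bench), with a hub 32 across and 21 tall on top and one slot in its rim: 17 wide, widening to 24 at the mouth, 24 deep
- wheel_handle (a point): point on the axis of the wheel's upright black handle (a grip that spins freely on its stem), 24 above the disc's top face; the handle is 20 across, from the disc's top to 198 above the bench, 44 from the wheel's axis, straight opposite the slot
- wheel_slot (a point): middle of the mouth of the slot, at the rim (60 from the wheel's axis), in the disc's top face
- lock_bar (a joint): travel of the lock bar along +y of the splitter, towards the wheel (m): starts between 0 and 0.008, 0.042 is fully home (stop collar on the bearing block). Some 2.5 to 4 N moves it, no spring, stays where left. The rim blocks it at about 0.022 unless the slot faces it; the rounded nose draws in a slot up to 5 mm off at the rim
- bar_knob (a point): point on the axis of the lock bar's upright steel knob, 172 above the bench; the knob is 20 across, from 159 to 185 above the bench. It stands at y = -140 mm + travel on the splitter, x = 0
- bar_nose (a point): tip of the lock bar's rounded nose, 145 above the bench; the bar is a round steel rod 14 across; the nose is 133 ahead of the knob's axis along +y of the splitter
- bone_folder: flat cream burnishing slat, 22 x 130 x 5, lying on the splitter's infeed table on the robot's side. Loose; origin: centre of its underside
- dye_bottle: small dark brown bottle with black cap, 44 across, 95 tall, standing on the bench beyond the bar's outer end. Loose; origin: centre of its underside
- rivet_jar: clear jar of brass rivets with cork lid, 64 across, 86 tall, standing on the bench beyond the wheel's end of the splitter. Loose; origin: centre of its underside
- edge_slicker: turned wooden edge slicker standing upright, 34 across, 106 tall. Loose; origin: centre of its underside
- strap_punch: steel hole punch standing upright, 24 across, 105 tall. Loose; origin: centre of its underside
- mallet: white-headed mallet standing on its head, head 72 across and 85 tall, 185 tall in all. Loose; origin: centre of its underside
- eyelet_tin: flat aluminium tin, 74 across, 23 tall. Loose; origin: centre of its underside

How it is judged:
By the outcome, as a careful person would: the job done as asked, in the order asked, and still so for the second after the job is handed in, with the robot touching nothing.
It also fails if it takes over 51 s, if anything falls off the work surface, if the arm or the gripper's body presses on something with over 40 N, if the wrist force passes 120 N, or if a joint passes its speed limit or range.

ROBOT

A 7-joint arm with a two-finger parallel gripper is mounted at the origin on the work surface. World frame = base frame: x ahead of the robot, y to its left, z up, the work surface at z = 0. Lengths are in m, angles in rad, forces in N, time in s.
With the tool pointing down it reaches from about 0.4 to 0.875 m from the base axis. Payload 19.3 kg.
Tool frame: the origin (TCP) lies midway between the tips of the shut fingers; the grasp point (between the pads) lies 19 mm behind it (bot.pinch_z is the distance from the TCP to the grasp point, in m); z points along the fingers, y is the line along which they close (so a half turn about z gives the same grasp; the last joint's range is limited). The gripper opens to 85 mm and grips with 20 to 120 N. Pads are 22 mm wide; open, the fingers measure 114 mm over their backs; the gripper's body (76 mm by 85 mm) begins 54 mm behind the grasp point. The pads swing forward as they close: fully open they stand 13 mm farther back than shut.
Start: joints at [1.13, 0.521, -0.036, 1.599, 0.021, 1.021, -0.113], TCP at [0.226, -0.583, 0.231] pointing down, gripper open.
Joint ranges: [-2.91, 2.91], [-0.3, 2.13], [-1.5, 1.42], [0.17, 2.43], [-1.26, 4.41], [0.16, 1.93], [-2.52, 2.52]. Speed limits (rad/s): [1.89, 1.89, 2.39, 2.39, 3.01, 3.01, 3.01].

INTERFACE

Orientations are given as [roll, pitch, yaw] about the fixed x, y, z axes, in that order (R = Rz(yaw) Ry(pitch) Rx(roll)).
In Python, from workcell import observe, viewer, bot gives the robot as it stands. The module is installed in compiled form; this text tells all that it offers.
- The arm moves only by the tool play_rows, never from a script. Its argument "motion" is a list of rows, each a list of 7 numbers: the shift along the tool's x, y, z in cm, then the turn, a rotation vector about the tool's x, y, z in rad, then the opening, from -1 (shut) to 1 (fully open), so that 0 is half open. A call has exactly 5 rows; each row is the pose to reach, as a shift and turn from the pose commanded when the call began, along the tool's axes at that moment; what a row does not reach only later rows make up. A row lasts 1/10 s, in which the tool goes at most 50 mm and 8.59 degrees, less where a joint would pass 70% of its speed; a pose out of reach is approached as far as the arm can. A call with a gripper value outside its range is refused whole. The fingers move at their own pace and stop on an object; "squeeze" is the grip in N (left out, the last holds). Time passes only in rows, so rows that repeat a pose let the fingers close, or fill a call up. It gives the time, the measured TCP pose, the force, the opening and the grip force at its end, in the units of the state.
- observe(): the state, without advancing time (a new reading comes with each control period).
- viewer.grab_frame(name): name is "scene" or "top" or "wrist"; returns (picture, depth): 420x560x3 uint8, red, green, blue; 420x560 float32, m along the optical axis (not along the pixel's ray), 0 where there is no reading.
- viewer.camera_info(name): a dict with "fx", "fy", "cx", "cy" (pixels), "k1" (the pictures are not rectified: a ray, as slopes to the right and down, at radius r is drawn at 1 + k1 r^2 times it, then the intrinsics apply), "R" (3x3) and "t" (3): a world point X has camera coordinates R X + t. Camera axes: x right, y down, z forward; pixel columns grow to the right and rows downward; lengths in m; the calibration is good to about 2 mm. A picture is of the moment at which its call begins: read the wrist's pose just before it. camera_info takes no time and is no camera call; for the wrist camera it gives the pose at the moment of the call.
- bot.job_done(): hands the job in; it is judged then, once.
The state is a dict: "clock": time; "qpos": joint angles; "qd": joint speeds; "joint_efforts": joint torques, N m; "position": TCP position; "tool_rot": TCP orientation; "force": force on the tool from outside, world axes, zero at the start; "moment": the same for the moment, N m; "grip_width": finger opening in m; "finger_force": force on a finger pad.
Only numpy, scipy, OpenCV 4.12 (cv2) and the standard library are available. Lean on these libraries where they do the work, as an engineer would, in place of code of your own. Each camera call takes 0.05 s, during which the arm holds its last target. There are 200 camera calls.

## Working session

There is one attempt and no reset: what is moved stays moved. The work goes in short steps, Python scripts to look and compute and a tool call to move; the robot and the scene stay as the last step left them, time stands still between calls to the robot, and variables do not carry over. Pictures are saved under pics/ and viewed, at most 10 in all, crops included, and the job is handed in when it is done.

Besides the shell and the picture viewer there is one more tool, called after ">>>" as a command line: name --pt "numbers of a row" for each row, then --argument value for the rest. play_rows: Moves the arm, as the interface text tells. Its arguments: {"type":"object","properties":{"motion":{"type":"array"},"squeeze":{"type":"number"}},"required":["motion"]}

```bash
mkdir -p pics; cat > h.py <<'E'
import numpy as np, cv2
from workcell import observe, viewer, bot
def cloud(name):
    ci=viewer.camera_info(name); img,d=viewer.grab_frame(name)
    v,u=np.mgrid[0:420,0:560].astype(float)
    K=np.array([[ci['fx'],0,ci['cx']],[0,ci['fy'],ci['cy']],[0,0,1.]])
    p=cv2.undistortPoints(np.stack([u.ravel(),v.ravel()],1)[:,None],K,np.array([ci['k1'],0,0,0.]))[:,0].reshape(420,560,2)
    P=np.dstack([p*d[...,None],d])
    W=(P-np.array(ci['t']))@np.array(ci['R'])
    W[d==0]=np.nan
    return img,W
E
python3 - <<'E'
from h import *
s=observe();print({k:np.round(v,3) for k,v in s.items()})
for n in ("scene","top"):
    img,W=cloud(n); np.save(n+'.npy',W); cv2.imwrite(f'pics/{n}0.png',img[...,::-1])
E
```

```text
{'clock': np.float64(0.0), 'qpos': array([ 1.13 ,  0.522, -0.036,  1.6  ,  0.021,  1.021, -0.113]), 'qd': array([ 0.001,  0.001, -0.   ,  0.001,  0.   ,  0.001,  0.   ]), 'joint_efforts': array([ 0.0000e+00, -9.2712e+01,  1.9800e+00, -3.6993e+01,  1.8000e-02,
        8.0000e-03,  0.0000e+00]), 'position': array([ 0.226, -0.582,  0.231]), 'tool_rot': array([-3.14 ,  0.   ,  0.371]), 'force': array([-0.371, -0.22 ,  0.012]), 'moment': array([ 0.035, -0.015, -0.008]), 'finger_force': np.float64(0.0), 'grip_width': np.float64(0.085)}
```

View pics/top0.png

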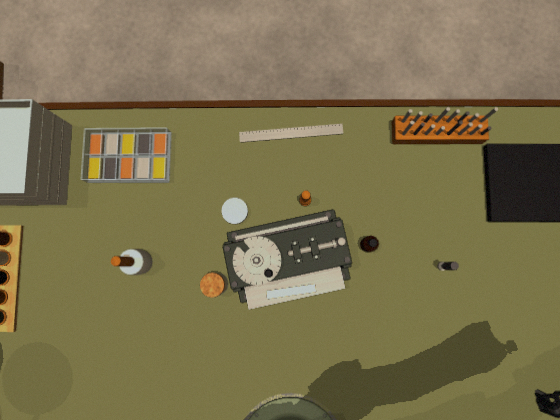

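View pics/scene0.png

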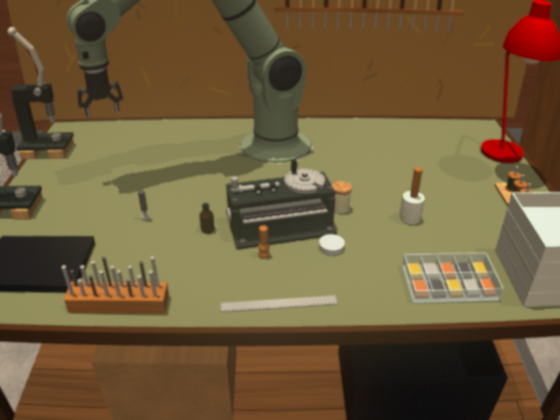

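Top view: wheel near (257,261), black handle at (268,272), slot at (240,246), knob at (341,241). Measuring them now.

```bash
python3 - <<'E'
from h import *
W=np.load('top.npy')
for n,(u,v) in dict(hub=(257,261),handle=(268,272),slot=(240,246),knob=(341,241),bottle=(369,243),jar=(212,285),slick=(306,197),bed=(283,229)).items(): print(n,W[v,u].round(4))
x,y,z=W[...,0],W[...,1],W[...,2]
hub=W[261,257]
m=(np.hypot(x-hub[0],y-hub[1])<.08)&(z>.144)&(z<.160)
p=W[m][:,:2]; 
c,r=cv2.minEnclosingCircle(p.astype(np.float32)); print('disc',c,r,m.sum(),np.median(z[m]))
for nm,q,r0,zl,zh in (('handle',W[272,268],.025,.18,.21),('knob',W[241,341],.025,.175,.195)):
    m=(np.hypot(x-q[0],y-q[1])<r0)&(z>zl)&(z<zh); print(nm,m.sum(),W[m].mean(0) if m.any() else 0)
m=(np.hypot(x-hub[0],y-hub[1])<.25)&(z>.125)&(z<.142)
q=W[m][:,:2].astype(np.float32); print('bridge',cv2.minAreaRect(q))
E
```

```text
hub [0.4984 0.0784 0.1724]
handle [0.4723 0.0501 0.1977]
slot [0.5366 0.1253 0.1318]
knob [ 0.5459 -0.1231  0.1846]
bottle [ 0.5465 -0.2045  0.0923]
jar [0.4376 0.2032 0.0836]
slick [ 0.6656 -0.0418  0.1038]
bed [0.5843 0.0187 0.0781]
disc (0.501104474067688, 0.07006082683801651) 0.07077144086360931 1632 0.15174650419554786
handle 55 [0.46915415 0.05001353 0.19548175]
knob 56 [ 0.54500531 -0.12331557  0.18361278]
bridge ((0.5167316198348999, 0.008129134774208069), (0.11517095565795898, 0.3099302649497986), 12.328295707702637)
```

>>> play_rows --pt "1 -1 -4 0 0 -0.1 -1" --pt "4 -4 -7 0 0 -0.2 -1" --pt "7 -7 -8 0 0 -0.3 -1" --pt "10 -10 -8 0 0 -0.4 -1" --pt "13 -13 -8 0 0 -0.5 -1"

```text
clock: 0.6
position: [0.3009, -0.4126, 0.3115]
tool_rot: [3.141, 0.0, 0.875]
force: [0.8, -0.8, -0.5]
grip_width: 0.0121
finger_force: 0.0
```

```bash
cat >> h.py <<'E'
from scipy.spatial.transform import Rotation as Ro
def rows(targets):
    "targets: list of (x,y,z,yaw) world, tool down; prints play_rows shifts from the pose now"
    s=observe(); R0=Ro.from_euler('xyz',s['tool_rot']); p=np.array(s['position'])
    for t in targets:
        d=R0.inv().apply(np.array(t[:3])-p)*100
        w=(R0.inv()*Ro.from_euler('xyz',[np.pi,0,t[3]])).as_rotvec()
        print(d.round(2),w.round(3))
def st():
    s=observe(); print(round(float(s['clock']),2),np.round(s['position'],4),np.round(s['tool_rot'],3),'F',np.round(s['force'],1),'q',np.round(s['qpos'],2))
E
python3 -c "
from h import *
st(); rows([(.49,.029,.31,2.35)])"
```

```text
0.6 [ 0.3009 -0.4126  0.3115] [3.141 0.    0.875] F [ 0.8 -0.8 -0.5] q [ 0.99  0.26 -0.21  1.79  0.06  1.1   0.07]
[ 46.02 -13.8    0.13] [ 0.000e+00  1.000e-03 -1.475e+00]
```

>>> play_rows --pt "4.6 -1.4 0 0 0 -0.14 -1" --pt "9.2 -2.8 0 0 0 -0.28 -1" --pt "13.8 -4.1 0 0 0 -0.42 -1" --pt "18.4 -5.5 0 0 0 -0.56 -1" --pt "23 -6.9 0 0 0 -0.7 -1"

```text
clock: 1.1
position: [0.3961, -0.1921, 0.3113]
tool_rot: [-3.142, 0.0, 1.576]
force: [1.1, -0.8, 0.1]
grip_width: 0.0001
finger_force: 0.0
```

```bash
python3 -c "
from h import *
st(); rows([(.49,.029,.31,2.35)])"
```

```text
1.1 [ 0.3961 -0.1921  0.3113] [-3.142  0.     1.576] F [ 1.1 -0.8  0.1] q [ 0.74  0.16 -0.47  1.93  0.08  1.07  0.24]
[22.05  9.51  0.13] [-0.     0.    -0.774]
```

>>> play_rows --pt "4.4 1.9 0 0 0 -0.15 -1" --pt "8.8 3.8 0 0 0 -0.3 -1" --pt "13.2 5.7 0 0 0 -0.45 -1" --pt "17.6 7.6 0 0 0 -0.6 -1" --pt "22 9.5 0 0 0 -0.74 -1"

```text
clock: 1.6
position: [0.4913, 0.0279, 0.3113]
tool_rot: [3.142, 0.0, 2.316]
force: [1.6, -1.7, -0.5]
grip_width: 0.0001
finger_force: 0.0
```

```bash
python3 - <<'E'
from h import *
st()
img,W=cloud('wrist'); np.save('w1.npy',W); cv2.imwrite('pics/w1.png',img[...,::-1])
x,y,z=W[...,0],W[...,1],W[...,2]
for nm,q,r0,zl,zh in (('handle',(.469,.05),.03,.185,.205),('knob',(.545,-.123),.03,.175,.195),('hub',(.5007,.0814),.03,.165,.18)):
    m=(np.hypot(x-q[0],y-q[1])<r0)&(z>zl)&(z<zh)
    if m.sum()>5: print(nm,m.sum(),W[m].mean(0).round(4),cv2.minEnclosingCircle(W[m][:,:2].astype(np.float32)))
E
```

```text
1.6 [0.4913 0.0279 0.3113] [3.142 0.    2.316] F [ 1.6 -1.7 -0.5] q [ 0.41  0.29 -0.72  1.81  0.21  1.12  0.36]
handle 383 [0.4682 0.0511 0.1969] ((0.4690953493118286, 0.05004969239234924), 0.010096454061567783)
hub 288 [0.499  0.0804 0.171 ] ((0.49950483441352844, 0.08008647710084915), 0.009957618080079556)
```

View pics/w1.png

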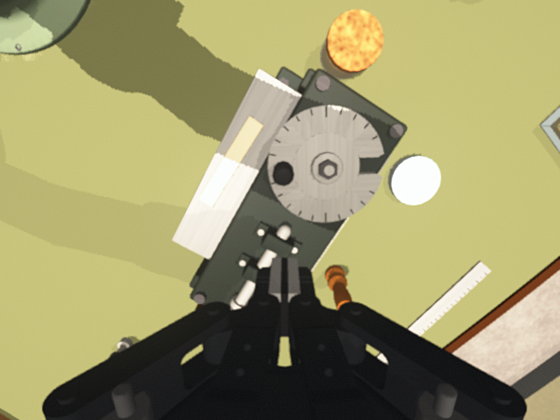

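>>> play_rows --pt "0 0 4 0 0 -0.04 -1" --pt "0 0 8 0 0 -0.04 -1" --pt "0 0 11.5 0 0 -0.04 -1" --pt "0 0 13.3 0 0 -0.04 -1" --pt "0 0 13.3 0 0 -0.04 -1"

```text
clock: 2.15
position: [0.4896, 0.026, 0.1762]
tool_rot: [-3.139, -0.003, 2.351]
force: [-1.0, -0.3, 0.7]
grip_width: 0.0002
finger_force: 0.0
```

```bash
cat >> h.py <<'E'
O=np.array([.4999,.0808])
def tgt(phi,gap=.021,z=.178):
    f=np.radians(phi); H=O+.044*np.array([np.cos(f),np.sin(f)]); t=np.array([np.sin(f),-np.cos(f)])
    return (*(H-gap*t),z,f-np.pi/2)
E
python3 - <<'E'
from h import *
st(); rows([tgt(p) for p in (225,219,213,207,201)])
E
```

```text
2.15 [0.4896 0.026  0.1762] [-3.139e+00 -3.000e-03  2.351e+00] F [-1.  -0.3  0.7] q [ 0.34  0.45 -0.66  1.97  0.37  0.84  0.25]
[ 1.05  0.2  -0.18] [-0.003 -0.003 -0.005]
[ 1.52  0.   -0.18] [-0.003 -0.003  0.1  ]
[ 2.01 -0.14 -0.17] [-0.003 -0.003  0.204]
[ 2.51 -0.24 -0.17] [-0.003 -0.003  0.309]
[ 3.02 -0.28 -0.17] [-0.003 -0.002  0.414]
```

>>> play_rows --pt "0.6 0.1 -0.2 0 0 0 -1" --pt "1.05 0.1 -0.2 0 0 0 -1" --pt "1.5 0 -0.2 0 0 0.1 -1" --pt "2.0 -0.15 -0.2 0 0 0.2 -1" --pt "2.5 -0.25 -0.2 0 0 0.31 -1"

```text
clock: 2.65
position: [0.472, 0.0421, 0.1817]
tool_rot: [3.14, 0.002, 2.036]
force: [1.4, -2.7, 0.6]
grip_width: -0.0001
finger_force: 1.7
```

```bash
python3 - <<'E'
from h import *
st(); rows([tgt(p) for p in (201,195,189,183,177)])
E
```

```text
2.65 [0.472  0.0421 0.1817] [3.140e+00 2.000e-03 2.036e+00] F [ 1.4 -2.7  0.6] q [ 0.26  0.4  -0.6   2.02  0.31  0.81 -0.06]
[ 0.55 -0.35  0.36] [0.002 0.001 0.099]
[ 1.04 -0.5   0.36] [0.002 0.001 0.204]
[ 1.54 -0.6   0.36] [0.002 0.001 0.308]
[ 2.05 -0.64  0.36] [0.002 0.001 0.413]
[ 2.56 -0.63  0.36] [0.002 0.001 0.518]
```

>>> play_rows --pt "0.5 -0.25 0.1 0 0 0.1 -1" --pt "1.0 -0.45 0.2 0 0 0.2 -1" --pt "1.5 -0.6 0.2 0 0 0.31 -1" --pt "2.0 -0.65 0.2 0 0 0.41 -1" --pt "2.5 -0.65 0.2 0 0 0.52 -1"

```text
clock: 3.15
position: [0.4546, 0.0615, 0.1796]
tool_rot: [3.14, 0.0, 1.516]
force: [0.2, -3.5, 1.1]
grip_width: -0.0
finger_force: 1.7
```

```bash
python3 - <<'E'
from h import *
st(); rows([tgt(p) for p in (177,171,165,159,153,147)])
E
```

```text
3.15 [0.4546 0.0615 0.1796] [3.14  0.    1.516] F [ 0.2 -3.5  1.1] q [ 0.13  0.37 -0.49  2.06  0.24  0.77 -0.56]
[0.07 0.02 0.16] [ 0.002  0.    -0.002]
[ 0.54 -0.17  0.16] [0.002 0.    0.103]
[ 1.03 -0.32  0.16] [0.002 0.    0.207]
[ 1.53 -0.41  0.16] [ 0.002 -0.     0.312]
[ 2.04 -0.46  0.16] [ 0.002 -0.     0.417]
[ 2.55 -0.44  0.16] [ 0.002 -0.     0.521]
```

>>> play_rows --pt "0.55 -0.15 0.1 0 0 0.1 -1" --pt "1.05 -0.3 0.1 0 0 0.21 -1" --pt "1.55 -0.4 0.1 0 0 0.31 -1" --pt "2.05 -0.45 0.1 0 0 0.42 -1" --pt "2.55 -0.45 0.1 0 0 0.52 -1"

```text
clock: 3.65
position: [0.4512, 0.0873, 0.1785]
tool_rot: [3.14, -0.001, 0.996]
force: [-1.7, -2.7, 2.0]
grip_width: 0.0003
finger_force: 1.7
```

```bash
python3 - <<'E'
from h import *
st(); rows([tgt(p) for p in (147,142,137,132,127,122)])
E
```

```text
3.65 [0.4512 0.0873 0.1785] [ 3.14e+00 -1.00e-03  9.96e-01] F [-1.7 -2.7  2. ] q [-0.02  0.36 -0.37  2.06  0.19  0.76 -1.08]
[0.   0.04 0.05] [ 0.001 -0.001  0.001]
[ 0.39 -0.13  0.05] [ 0.001 -0.001  0.088]
[ 0.8  -0.26  0.05] [ 0.001 -0.001  0.176]
[ 1.21 -0.35  0.05] [ 0.001 -0.001  0.263]
[ 1.63 -0.41  0.05] [ 0.001 -0.001  0.35 ]
[ 2.06 -0.43  0.05] [ 0.001 -0.001  0.438]
```

>>> play_rows --pt "0.4 -0.15 0 0 0 0.09 -1" --pt "0.8 -0.27 0 0 0 0.18 -1" --pt "1.2 -0.35 0 0 0 0.26 -1" --pt "1.65 -0.4 0 0 0 0.35 -1" --pt "2.05 -0.43 0 0 0 0.44 -1"

```text
clock: 4.15
position: [0.4586, 0.1072, 0.1785]
tool_rot: [3.141, -0.001, 0.557]
force: [-1.8, -2.5, 1.3]
grip_width: 0.0002
finger_force: 1.6
```

```bash
python3 - <<'E'
from h import *
st(); rows([tgt(p) for p in (122,117,112,108,105,102.4)])
E
```

```text
4.15 [0.4586 0.1072 0.1785] [ 3.141e+00 -1.000e-03  5.570e-01] F [-1.8 -2.5  1.3] q [-0.14  0.36 -0.27  2.04  0.14  0.76 -1.51]
[0.   0.02 0.05] [ 0.    -0.001 -0.001]
[ 0.4  -0.14  0.05] [ 0.    -0.001  0.086]
[ 0.8  -0.27  0.05] [ 0.    -0.001  0.173]
[ 1.13 -0.35  0.05] [ 0.    -0.001  0.243]
[ 1.38 -0.4   0.05] [ 0.    -0.001  0.295]
[ 1.6  -0.43  0.05] [ 0.    -0.001  0.341]
```

Advance to about 106°, then check with the camera before the last few degrees.

>>> play_rows --pt "0.4 -0.15 0 0 0 0.09 -1" --pt "0.75 -0.26 0 0 0 0.16 -1" --pt "1.05 -0.33 0 0 0 0.22 -1" --pt "1.28 -0.38 0 0 0 0.28 -1" --pt "1.28 -0.38 0 0 0 0.28 -1"

```text
clock: 4.65
position: [0.4677, 0.1174, 0.1784]
tool_rot: [-3.141, -0.002, 0.28]
force: [-1.4, -1.1, 0.8]
grip_width: -0.0001
finger_force: 0.2
```

```bash
python3 - <<'E'
from h import *
st(); rows([tgt(p) for p in (106,104,102.4)])
for c in ('top','wrist'):
    img,W=cloud(c); cv2.imwrite(f'pics/{c}2.png',img[...,::-1] if c=='wrist' else cv2.resize(img[190:330,180:400,::-1],None,fx=3.5,fy=3.5,interpolation=2))
    x,y,z=W[...,0],W[...,1],W[...,2]
    for nm,q,r0,zl,zh in (('handle',(.489,.125),.02,.190,.203),('knob',(.545,-.123),.03,.175,.195)):
        m=(np.hypot(x-q[0],y-q[1])<r0)&(z>zl)&(z<zh)
        if m.sum()>5: print(c,nm,m.sum(),W[m].mean(0).round(4),cv2.minEnclosingCircle(W[m][:,:2].astype(np.float32)))
E
```

```text
4.65 [0.4677 0.1174 0.1784] [-3.141e+00 -2.000e-03  2.800e-01] F [-1.4 -1.1  0.8] q [-0.2   0.37 -0.21  2.01  0.11  0.76 -1.77]
[-0.01  0.01  0.04] [-0.    -0.002  0.001]
[ 0.14 -0.06  0.04] [-0.    -0.002  0.036]
[ 0.27 -0.11  0.04] [-0.    -0.002  0.064]
top knob 56 [ 0.5452 -0.1232  0.1841] ((0.5453677773475647, -0.12359632551670074), 0.009934639558196068)
wrist handle 1850 [0.4855 0.1227 0.1971] ((0.4825791120529175, 0.12292549759149551), 0.015189957804977894)
```

View pics/wrist2.png

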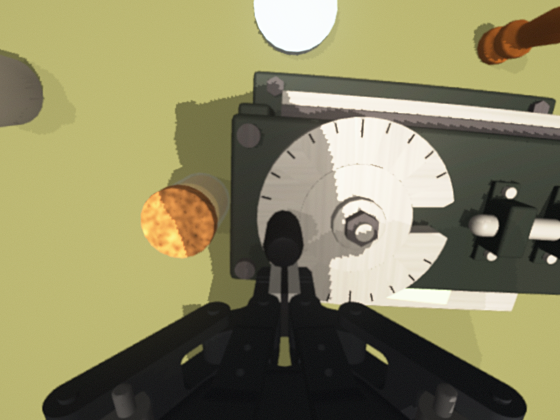

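Slot at (430,220), nose at (485,226): the slot still needs a few degrees clockwise. Measuring it by depth.

```bash
cat >> h.py <<'E'
def slot():
    img,W=cloud('wrist'); x,y,z=W[...,0],W[...,1],W[...,2]
    m=(z>.144)&(z<.158)&(np.hypot(x-O[0],y-O[1])<.075)
    # disc circle fit from outer edge points
    p=W[m][:,:2]; 
    from scipy.optimize import least_squares
    a=np.arctan2(p[:,1]-O[1],p[:,0]-O[0]); r=np.hypot(*(p-O).T); e=[]
    for b in np.linspace(-np.pi,np.pi,121)[:-1]:
        k=(a>=b)&(a<b+np.pi/60)&(r<.064)
        if k.sum()>5 and r[k].max()>.057: e.append(p[k][r[k].argmax()])
    e=np.array(e); f=least_squares(lambda c:np.hypot(e[:,0]-c[0],e[:,1]-c[1])-.06,O,loss='soft_l1',f_scale=.001)
    C=f.x; print('disc centre',C.round(4))
    for r0,r1 in ((.038,.046),(.046,.056)):
        rr=np.hypot(x-C[0],y-C[1]); aa=np.degrees(np.arctan2(y-C[1],x-C[0])); k=(rr>r0)&(rr<r1)&(z<.144)&(aa<-20)&(aa>-130)
        print('slot world angle',k.sum(),aa[k].mean().round(2),np.percentile(aa[k],[2,98]).round(1))
    # bar: top line between nose and blocks
    yh=np.array([-np.sin(np.radians(12.4)),np.cos(np.radians(12.4))]); xh=np.array([yh[1],-yh[0]])
    rel=W[...,:2]-C; s=rel@yh; l=rel@xh
    k=(z>.1495)&(z<.1545)&(s<-.062)&(s>-.2)&(abs(l)<.012)
    print('bar',k.sum(),'lateral of C from bar axis fit:',np.round(np.polyfit(s[k],l[k],1),4),'nose s',np.round(s[k].max(),4), 'mean l',l[k].mean().round(4))
    return img,W
E
python3 - <<'E'
from h import *
slot()
E
```

```text
disc centre [0.5    0.0807]
slot world angle 121 -78.85 [-86.5 -69.7]
slot world angle 314 -78.21 [-85.  -70.3]
bar 1072 lateral of C from bar axis fit: [0.0394 0.0043] nose s -0.0779 mean l 0.0
```

The slot direction is about −77.9° against a needed −77.6°, so it already faces the nose. I'll back the finger off and rise.

>>> play_rows --pt "-0.7 0 0 0 0 0 -1" --pt "-2 0 0 0 0 0 -1" --pt "-2.5 0 -3 0 0 0 -1" --pt "-2.5 0 -7 0 0 0 -1" --pt "-2.5 0 -10 0 0 0 -1"

```text
clock: 5.3
position: [0.443, 0.1097, 0.2794]
tool_rot: [-3.142, -0.001, 0.282]
force: [0.3, -0.1, -1.2]
grip_width: 0.0005
finger_force: 0.0
```

```bash
python3 - <<'E'
from h import *
st(); rows([(.5525,-.1565,.28,1.787)])
img,W=slot(); cv2.imwrite('pics/w3.png',img[...,::-1])
E
```

```text
5.3 [0.443  0.1097 0.2794] [-3.142e+00 -1.000e-03  2.820e-01] F [ 0.3 -0.1 -1.2] q [-0.18  0.2  -0.23  1.95  0.05  0.99 -1.72]
[ 3.13 28.61 -0.06] [ 1.000e-03 -1.000e-03 -1.505e+00]
disc centre [0.4999 0.0805]
slot world angle 129 -75.1 [-85.7 -64.2]
slot world angle 179 -74.97 [-83.8 -65.6]
bar 1069 lateral of C from bar axis fit: [0.0022 0.0004] nose s -0.077 mean l 0.0001
```

View pics/w3.png

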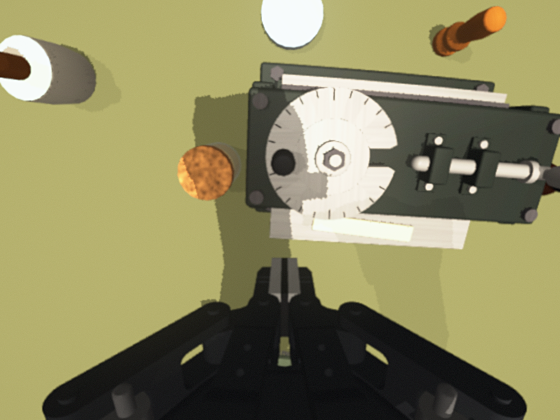

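```bash
python3 - <<'E'
from h import *
ci=viewer.camera_info('wrist'); img,W=cloud('wrist')
x,y,z=W[...,0],W[...,1],W[...,2]
m=(np.hypot(x-.4905,y-.124)<.02)&(z>.193)&(z<.203)
c=np.array(cv2.minEnclosingCircle(W[m][:,:2].astype(np.float32))[0]); mm=W[m][:,:2].mean(0)
m=(np.hypot(x-.4999,y-.0806)<.025)&(z>.166)&(z<.18); hb=W[m][:,:2]; print('hub',hb.mean(0),cv2.minEnclosingCircle(hb.astype(np.float32)))
for h in (c,mm): d=h-[.4999,.0806]; print(h,np.hypot(*d),np.degrees(np.arctan2(d[1],d[0])))
# rectify picture onto plane z=.152, splitter frame about wheel centre, 5 px/mm
a=np.radians(12.4); yh=np.array([-np.sin(a),np.cos(a),0]); xh=np.array([np.cos(a),np.sin(a),0])
jj,ii=np.mgrid[0:500,0:700]; X=np.array([.4999,.0806,.152])+((ii-350)/5e3)[...,None]*-yh+((250-jj)/5e3)[...,None]*xh
X=X+.02*-yh
K=np.array([[ci['fx'],0,ci['cx']],[0,ci['fy'],ci['cy']],[0,0,1.]])
p,_=cv2.projectPoints(X.reshape(-1,3),cv2.Rodrigues(np.array(ci['R']))[0],np.array(ci['t'],float),K,np.array([ci['k1'],0,0,0.]))
p=p.reshape(500,700,2).astype(np.float32); r=cv2.remap(img,p[...,0],p[...,1],1)
cv2.line(r,(0,250),(699,250),(255,0,0),1); cv2.circle(r,(250,250),300,(0,255,0),1)
cv2.imwrite('pics/rect.png',r[...,::-1])
E
```

```text
hub [0.49996466 0.08160451] ((0.49949073791503906, 0.0812976285815239), 0.010252850130200386)
[0.48775524 0.12255999] 0.0436822201189429 106.14238187209193
[0.48818025 0.12278763] 0.04378525296700161 105.52532411292556
```

View pics/rect.png

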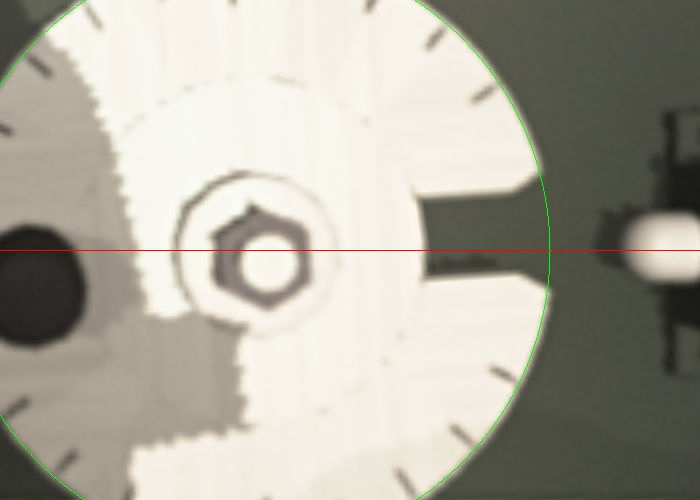

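Rectified view: slot mouth mid at (545,232), i.e. 18 px (3.6 mm) above the bar line (row 250); it needs ~3.6° more clockwise, which matches the handle at 106°. Going back for the rest.

>>> play_rows --pt "0 0 3.5 0 0 0 -1" --pt "0 0 7 0 0 0 -1" --pt "0 0 9.5 0 0 0 -1" --pt "0 0 10.1 0 0 0.03 -1" --pt "0.5 0 10.1 0 0 0.07 -1"

```text
clock: 5.9
position: [0.4467, 0.1106, 0.1747]
tool_rot: [3.141, 0.003, 0.21]
force: [-0.1, 0.4, -0.5]
grip_width: -0.0002
finger_force: 0.0
```

```bash
python3 - <<'E'
from h import *
st(); rows([tgt(p) for p in (106,104,102.4)])
E
```

```text
5.9 [0.4467 0.1106 0.1747] [3.141e+00 3.000e-03 2.100e-01] F [-0.1  0.4 -0.5] q [-0.21  0.35 -0.2   2.07  0.1   0.74 -1.83]
[ 2.18 -0.22 -0.34] [ 0.     0.003 -0.069]
[ 2.33 -0.3  -0.34] [ 0.     0.003 -0.034]
[ 2.45 -0.36 -0.34] [ 0.     0.003 -0.006]
```

>>> play_rows --pt "0.8 -0.2 0 0 0 0 -1" --pt "1.5 -0.3 0 0 0 0 -1" --pt "2.0 -0.35 0 0 0 0 -1" --pt "2.35 -0.35 0 0 0 0 -1" --pt "2.35 -0.35 0 0 0 0 -1"

```text
clock: 6.4
position: [0.4708, 0.1196, 0.1763]
tool_rot: [-3.141, -0.0, 0.211]
force: [-0.6, -0.1, -0.7]
grip_width: -0.0001
finger_force: 0.0
```

```bash
python3 - <<'E'
from h import *
st(); rows([tgt(p) for p in (104,102.4)])
E
```

```text
6.4 [0.4708 0.1196 0.1763] [-3.141 -0.     0.211] F [-0.6 -0.1 -0.7] q [-0.22  0.38 -0.19  2.01  0.1   0.76 -1.83]
[-0.22  0.08 -0.17] [-0.    -0.    -0.033]
[-0.09  0.01 -0.17] [-0.    -0.    -0.005]
```

>>> play_rows --pt "-0.7 0 0 0 0 0 -1" --pt "-2 0 0 0 0 0 -1" --pt "-2.5 0 -3 0 0 0 -1" --pt "-2.5 0 -7 0 0 0 -1" --pt "-2.5 0 -10 0 0 0 -1"

```text
clock: 6.9
position: [0.4455, 0.1142, 0.2783]
tool_rot: [-3.142, -0.001, 0.211]
force: [0.5, -0.5, -0.1]
grip_width: -0.0
finger_force: 0.0
```

```bash
cat >> h.py <<'E'
def rect(fn,cam='wrist',img=None):
    ci=viewer.camera_info(cam); img,W=cloud(cam)
    x,y,z=W[...,0],W[...,1],W[...,2]
    m=(np.hypot(x-.4905,y-.124)<.02)&(z>.193)&(z<.203)
    if m.sum()>5:
        d=W[m][:,:2].mean(0)-[.4999,.0806]; print('handle',np.hypot(*d),np.degrees(np.arctan2(d[1],d[0])))
    a=np.radians(12.4); yh=np.array([-np.sin(a),np.cos(a),0]); xh=np.array([np.cos(a),np.sin(a),0])
    jj,ii=np.mgrid[0:500,0:700]; X=np.array([.4999,.0806,.152])+((ii-350)/5e3+.02)[...,None]*-yh+((250-jj)/5e3)[...,None]*xh
    K=np.array([[ci['fx'],0,ci['cx']],[0,ci['fy'],ci['cy']],[0,0,1.]])
    p,_=cv2.projectPoints(X.reshape(-1,3),cv2.Rodrigues(np.array(ci['R']))[0],np.array(ci['t'],float),K,np.array([ci['k1'],0,0,0.]))
    p=p.reshape(500,700,2).astype(np.float32); r=cv2.remap(img,p[...,0],p[...,1],1)
    cv2.line(r,(0,250),(699,250),(255,0,0),1); cv2.circle(r,(250,250),300,(0,255,0),1)
    cv2.imwrite(fn,r[...,::-1])
E
python3 - <<'E'
from h import *
st(); rect('pics/rect2.png'); rows([(.5525,-.1565,.28,1.787)])
E
```

```text
6.9 [0.4455 0.1142 0.2783] [-3.142e+00 -1.000e-03  2.110e-01] F [ 0.5 -0.5 -0.1] q [-0.2   0.21 -0.21  1.95  0.05  0.99 -1.79]
handle 0.04384410443592325 100.5930930389145
[ 4.64 28.73  0.24] [ 0.004 -0.005 -1.576]
```

View pics/rect2.png

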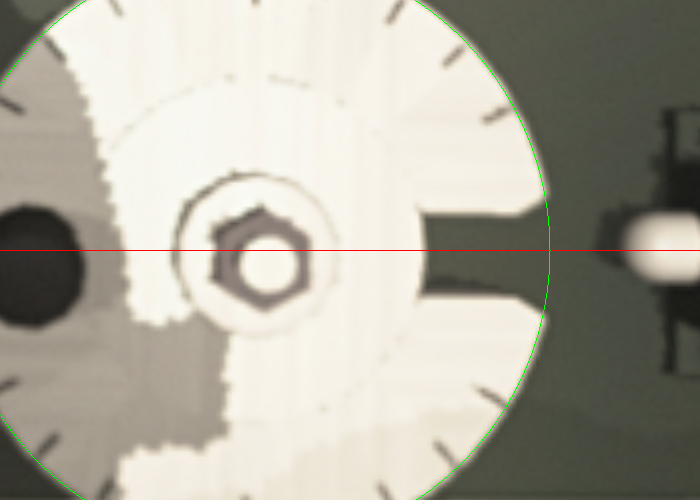

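Slot mid at row 256 vs. nose at row ~248: about 1.5 mm off, within the 5 mm draw-in. On to the knob.

>>> play_rows --pt "0.5 3 -0.5 0 0 -0.14 -1" --pt "1 6.5 -0.5 0 0 -0.28 -1" --pt "1.6 10 -0.5 0 0 -0.42 -1" --pt "2.2 13.5 -0.5 0 0 -0.56 -1" --pt "2.8 17 -0.5 0 0 -0.7 -1"

```text
clock: 7.45
position: [0.5088, -0.0475, 0.2813]
tool_rot: [3.141, -0.0, 0.917]
force: [-0.4, 0.3, 0.2]
grip_width: 0.0002
finger_force: 0.0
```

```bash
python3 - <<'E'
from h import *
st(); rows([(.5525,-.1565,.28,1.787)])
E
```

```text
7.45 [ 0.5088 -0.0475  0.2813] [ 3.141 -0.     0.917] F [-0.4  0.3  0.2] q [ 0.14  0.29 -0.21  1.83  0.07  1.03 -0.75]
[-5.99 10.1   0.14] [ 0.    0.   -0.87]
```

>>> play_rows --pt "-1.2 2 0 0 0 -0.15 -1" --pt "-2.6 4.4 0 0 0 -0.3 -1" --pt "-4 6.8 0 0 0 -0.45 -1" --pt "-5.3 9 0 0 0 -0.6 -1" --pt "-6 10.1 0 0 0 -0.75 -1"

```text
clock: 7.95
position: [0.5518, -0.1575, 0.281]
tool_rot: [-3.141, 0.001, 1.665]
force: [-0.6, 0.6, 0.2]
grip_width: -0.0002
finger_force: 0.0
```

```bash
python3 - <<'E'
from h import *
st(); rows([(.5525,-.1575,.28,1.787),(.5525,-.1575,.167,1.787)])
img,W=cloud('top'); x,y,z=W[...,0],W[...,1],W[...,2]
E
```

```text
7.95 [ 0.5518 -0.1575  0.281 ] [-3.141e+00  1.000e-03  1.665e+00] F [-0.6  0.6  0.2] q [ 0.39  0.4  -0.3   1.67  0.13  1.09  0.15]
[-0.01  0.07  0.1 ] [-0.     0.001 -0.122]
[ 0.    0.07 11.4 ] [-0.     0.001 -0.122]
```

>>> play_rows --pt "0 0 3.5 0 0 -0.12 -1" --pt "0 0 7 0 0 -0.12 -1" --pt "0 0 9.5 0 0 -0.12 -1" --pt "0 0 10.7 0 0 -0.12 -1" --pt "0 0 11.2 0 0 -0.12 -1"

```text
clock: 8.5
position: [0.5515, -0.155, 0.1687]
tool_rot: [-3.141, -0.001, 1.78]
force: [-0.3, 0.1, 0.7]
grip_width: -0.0002
finger_force: 0.0
```

```bash
python3 - <<'E'
from h import *
st(); rows([(.5452+.2147*g,-.1233-.9767*g,.168,1.787) for g in (.021,0.005,-.010,-.0155,-.020)])
E
```

```text
8.5 [ 0.5515 -0.155   0.1687] [-3.141e+00 -1.000e-03  1.780e+00] F [-0.3  0.1  0.7] q [ 0.39  0.53 -0.3   1.79  0.2   0.86  0.2 ]
[1.13 0.06 0.07] [-0.001 -0.001 -0.007]
[2.73 0.05 0.07] [-0.001 -0.001 -0.007]
[4.23 0.04 0.07] [-0.001 -0.001 -0.007]
[4.78 0.03 0.07] [-0.001 -0.001 -0.007]
[5.23 0.03 0.07] [-0.001 -0.001 -0.007]
```

>>> play_rows --pt "0.8 0 0 0 0 0 -1" --pt "1.3 0 0 0 0 0 -1" --pt "1.9 0 0 0 0 0 -1" --pt "2.5 0 0 0 0 0 -1" --pt "3.2 0 0 0 0 0 -1"

```text
clock: 9.0
position: [0.5456, -0.1237, 0.1699]
tool_rot: [3.141, 0.001, 1.781]
force: [0.6, -2.3, 1.6]
grip_width: -0.0
finger_force: 1.5
```

```bash
python3 - <<'E'
from h import *
st(); rows([(.5452+.2147*g,-.1233-.9767*g,.168,1.787) for g in (0,-.010,-.0155,-.020)])
E
```

```text
9.0 [ 0.5456 -0.1237  0.1699] [3.141e+00 1.000e-03 1.781e+00] F [ 0.6 -2.3  1.6] q [ 0.34  0.51 -0.31  1.82  0.2   0.84  0.15]
[ 0.05 -0.03  0.19] [ 0.001  0.001 -0.006]
[ 1.05 -0.03  0.19] [ 0.001  0.001 -0.006]
[ 1.6  -0.04  0.19] [ 0.001  0.001 -0.006]
[ 2.05 -0.04  0.19] [ 0.001  0.001 -0.006]
```

Free travel at 2.4 N past the rim; continue gently to the stop.

>>> play_rows --pt "0.4 0 0.1 0 0 0 -1" --pt "0.8 0 0.1 0 0 0 -1" --pt "1.1 0 0.1 0 0 0 -1" --pt "1.35 0 0.1 0 0 0 -1" --pt "1.55 0 0.1 0 0 0 -1"

```text
clock: 9.5
position: [0.5421, -0.1088, 0.1683]
tool_rot: [3.142, -0.0, 1.781]
force: [1.5, -2.9, 2.0]
grip_width: 0.0
finger_force: 1.3
```

```bash
python3 - <<'E'
from h import *
st(); rows([(.5452+.2147*g,-.1233-.9767*g,.168,1.787) for g in (-.0155,-.020)])
E
```

```text
9.5 [ 0.5421 -0.1088  0.1683] [ 3.142 -0.     1.781] F [ 1.5 -2.9  2. ] q [ 0.32  0.5  -0.31  1.84  0.2   0.83  0.12]
[ 0.07 -0.01  0.03] [ 0.    -0.    -0.006]
[ 0.52 -0.01  0.03] [ 0.    -0.    -0.006]
```

>>> play_rows --pt "0.1 0 0 0 0 0 -1" --pt "0.2 0 0 0 0 0 -1" --pt "0.3 0 0 0 0 0 -1" --pt "0.35 0 0 0 0 0 -1" --pt "0.35 0 0 0 0 0 -1"

```text
clock: 10.0
position: [0.5418, -0.1076, 0.1684]
tool_rot: [3.141, 0.002, 1.779]
force: [5.8, -13.2, -1.0]
grip_width: -0.0002
finger_force: 7.2
```

Force jumped to 14 N at the expected travel, so the bar is on its stop. Back off and check.

>>> play_rows --pt "-0.7 0 0 0 0 0 -1" --pt "-2.5 0 0 0 0 0 -1" --pt "-3.5 0 -3 0 0 0 -1" --pt "-3.5 0 -7 0 0 0 -1" --pt "-4.5 0 -10 0 0 0 -1"

```text
clock: 10.5
position: [0.5508, -0.1486, 0.2701]
tool_rot: [3.141, -0.001, 1.782]
force: [-0.0, -1.3, 0.4]
grip_width: 0.0
finger_force: 0.0
```

```bash
python3 - <<'E'
from h import *
st()
img,W=cloud('top'); x,y,z=W[...,0],W[...,1],W[...,2]
cv2.imwrite('pics/top4.png',cv2.resize(img[170:330,180:400,::-1],None,fx=3.5,fy=3.5,interpolation=2))
for nm,q,zl,zh in (('knob',(.5372,-.088),.175,.195),('handle',(.4905,.124),.185,.205)):
    m=(np.hypot(x-q[0],y-q[1])<.025)&(z>zl)&(z<zh); print(nm,m.sum(),W[m].mean(0))
    if nm=='knob' and m.any(): print('dist to axis',np.hypot(*(W[m].mean(0)[:2]-[.4999,.0806])),'home: .173')
E
```

```text
10.5 [ 0.5508 -0.1486  0.2701] [ 3.141e+00 -1.000e-03  1.782e+00] F [-0.  -1.3  0.4] q [ 0.4   0.41 -0.32  1.69  0.14  1.07  0.24]
knob 55 [ 0.53725695 -0.08718115  0.18382544]
dist to axis 0.17188965790589827 home: .173
handle 56 [0.49185833 0.12370038 0.195875  ]
```

View pics/top4.png

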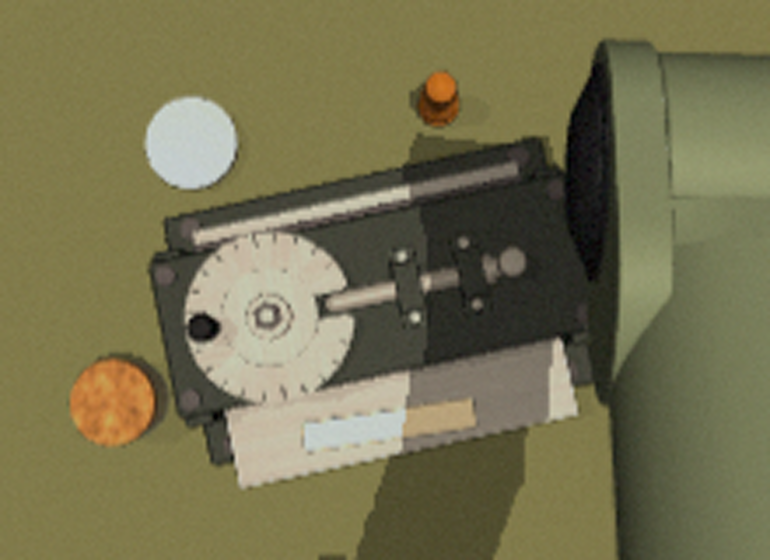

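The bar's nose sits in the slot (around (330,303)) and the knob is at (512,262), in its home position. The slicker, tin, jar and folder look undisturbed; the bottle is hidden behind the arm. The robot is touching nothing, so I'm handing in.

```bash
python3 -c "
from workcell import bot; print(bot.job_done())"
```

```text
the job is handed in; nothing more can be done
None
```

The wheel is turned back, the lock bar is pushed home into its slot against the stop, and the job is handed in at about 10.5 s; nothing else on the bench appeared to move, though the dye bottle was hidden behind the arm in the last picture.

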